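# Find the socket that fits the flange nut and snug the nut up with it

### The arm

A 7-joint arm with a two-finger parallel gripper is mounted at the origin on a cart in front of the work surface, level with it; the furniture and walls round the work are solid. World frame = base frame: x ahead of the robot, y to its left, z up, the work surface at z = 0. Lengths are in m, angles in rad, forces in N, time in s.
With the tool pointing down it reaches from about 0.4 to 0.85 m from the base axis. Payload 10.4 kg.
Tool frame: the origin (TCP) lies on the centre line of the jaws, within the pads' length; the fingertips stand 17 mm ahead of it and the grasp point (between the pads) lies 2 mm behind it (bot.tcp_to_tips is the distance from the TCP to the fingertips, in m); z points along the fingers, x is the direction in which the jaws open and shut, and the axes are right-handed (so a half turn about z gives the same grasp; the last joint's range is limited). The gripper opens to 85 mm and grips with 20 to 120 N. Pads are 22 mm wide; open, the fingers measure 114 mm over their backs; the gripper's body (76 mm by 85 mm) begins 54 mm behind the grasp point. The pads swing forward as they close: fully open they stand 13 mm farther back than shut.
Start: joints at [-1.21, 0.332, -0.065, 1.46, 0.022, 1.35, -0.088], TCP at [0.234, 0.58, 0.248] pointing down, gripper open.
Joint ranges: [-2.6, 2.6], [-0.5, 2.12], [-1.47, 1.34], [0.16, 2.42], [-1.27, 4.41], [0.06, 2.06], [-2.6, 2.6]. Speed limits (rad/s): [2.22, 2.22, 2.79, 2.79, 3.14, 3.14, 3.14].

### API

Orientations are given as [roll, pitch, yaw] about the fixed x, y, z axes, in that order (R = Rz(yaw) Ry(pitch) Rx(roll)).
In Python, from station import get_obs, cams, bot, nets gives the robot as it stands.
- The arm moves only by the tool step_arm, never from a script. Its arguments are lists of equal length, an entry for each row: "claw": the opening, from -1 (shut) to 1 (fully open); "translation": the shift along the tool's x, y, z in units of 40 mm (1.0 is 40 mm), a list of three; "rot": the turn, a rotation vector about the tool's x, y, z in units of 5 degrees (1.0 is 5 degrees), a list of three. In form: {"claw": [claw, ...], "translation": [[dx, dy, dz], ...], "rot": [[wx, wy, wz], ...]}. A call has 1 to 20 rows; each row is the pose to reach, as a shift and turn from the pose measured when the call began, along the tool's axes at that moment; what a row does not reach only later rows make up. A row lasts 1/12 s, in which the tool goes at most 41.7 mm and 7.16 degrees, less where a joint would pass 70% of its speed; a pose out of reach is approached as far as the arm can. A call with a gripper value outside its range is refused whole. The fingers move at their own pace and stop on an object; the grip force is fixed at half the most. Time passes only in rows, so rows that repeat a pose let the fingers close. It gives the time, the measured TCP pose, the force and the opening at its end, in the units of the state.
- get_obs(): the state, without advancing time (a new reading comes with each control period).
- cams.snapshot(name): name is "side" or "top" or "wrist"; returns the picture (384x512x3 uint8, red, green, blue); there is no depth.
- cams.camera_model(name): a dict with "mtx" (3x3 intrinsics, pixels), "world_from_camera" (4x4, takes a point from camera to world coordinates). Camera axes: x right, y down, z forward; pixel columns grow to the right and rows downward; lengths in m; the calibration is good to about 2 mm. The wrist camera is an equidistant fisheye: a pixel r from the principal point sees the ray r / f radians off the axis. A picture is of the moment at which its call begins: read the wrist's pose just before it. camera_model takes no time and is no camera call; for the wrist camera it gives the pose at the moment of the call.
- bot.close_job(): hands the job in, once; it reports no verdict.
Trained networks look in the newest picture that a camera, given by its name, has taken for a name from the list of things; names that differ only in an ending like _2 or _b are one class to them, and where a whole thing is asked for, a point or a joint stands for the part that bears it (a point fixed in the world has none). Each returns a list of dicts, best first, with "confidence" (0 to 1); they miss things now and then, are a little off and sometimes report something else, mostly with a low value. They report only what shows in the picture. A call takes as long as a camera call. They do not tell look-alikes from the thing itself.
- nets.spot_in(camera, target): "extent" ([left, top, right, bottom] in pixels, round what is visible of it).
- nets.landmark_of(camera, target): "at" ([column, row] in pixels: a listed point, or the origin of a listed thing).
The state is a dict: "t": time; "joint_pos": joint angles; "joint_vel": joint speeds; "effort": joint torques, N m; "tool_pos": TCP position; "tool_rot": TCP orientation; "ft_force": force on the tool from outside, world axes, zero at the start; "moment": the same for the moment, N m; "gripper_width": opening from 0.0 (shut) to 1.0 (fully open).
Only numpy, scipy, OpenCV 4.12 (cv2) and the standard library are available. Lean on these libraries where they do the work, as an engineer would, in place of code of your own. Each camera call takes 0.05 s, during which the arm holds its last target. There are 200 camera calls.

### The job

Find out which of the sockets in the pocket tray fits the hexagon nut of the flange that lies in the holding ring (goes right down over the nut, without being a size too big), and put any socket that does not fit back upright into a pocket of the tray. With the fitting socket fully down on the nut, turn the nut clockwise, seen from above, until it is snug against its stop, and finish while still gripping that socket on the nut. Do not disturb the caps, the screw and the tape roll lying about.

Things in the scene. Friction and masses are not known exactly. Their poses are not given: they have to be found in the camera images.
- tray: grey pocket tray, 98 x 204 mm, 16 mm high, fixed to the worktop on the robot's left. Origin: centre of its underside; its y axis runs along the row of three large round pockets (47 mm in diameter, 10 mm deep, 62 mm apart). A second row of small pockets holds two little nuts and a washer, not part of the job.
- pocket_0 (a point): centre of the floor of large pocket 0, 6 mm above the worktop; the tray's rim is 10 mm higher
- pocket_1 (a point): centre of the floor of large pocket 1, 6 mm above the worktop; the tray's rim is 10 mm higher
- pocket_2 (a point): centre of the floor of large pocket 2, 6 mm above the worktop; the tray's rim is 10 mm higher
- socket_19: 19 mm steel hexagon socket, loose, 0.14 kg, starts mouth down in any large pocket. Origin: centre of the mouth (underside). 62 mm tall: nose 28 mm in diameter up to 30 mm, then a round neck 26 mm in diameter from 32 to 62 mm (all three alike): grip there. Hexagon bore 20.6 mm across flats, 24 mm deep, 2 mm lead-in; one flat faces its own +x. Square drive hole on top.
- socket_24: 24 mm steel hexagon socket, loose, 0.18 kg, starts mouth down in any large pocket. Origin: centre of the mouth (underside). 62 mm tall: nose 34 mm in diameter up to 30 mm, then a round neck 26 mm in diameter from 32 to 62 mm (all three alike): grip there. Hexagon bore 25.6 mm across flats, 24 mm deep, 2 mm lead-in; one flat faces its own +x. Square drive hole on top.
- socket_30: 30 mm steel hexagon socket, loose, 0.25 kg, starts mouth down in any large pocket. Origin: centre of the mouth (underside). 62 mm tall: nose 42 mm in diameter up to 30 mm, then a round neck 26 mm in diameter from 32 to 62 mm (all three alike): grip there. Hexagon bore 31.6 mm across flats, 24 mm deep, 2 mm lead-in; one flat faces its own +x. Square drive hole on top. Fits no nut here.
- holding_ring: aluminium ring, 108 mm in diameter, 10 mm high, fixed to the worktop in front of the robot, with two dark toe clamps (up to 27 mm high, reaching in to 28 mm from the middle) across the rim of the flange in it. Origin: centre of its underside, which is also the centre of the flange lying in it.
- flange_a: one of two fixed steel flanges, 70 mm in diameter, 13 mm thick, alike but for the nut: one has a 19 mm nut, one a 24 mm nut (across flats), unmarked. One lies in the holding ring, the other is parked at the right; which is which changes. Nut 12 mm high (top at z 27.5 mm); 12 mm stud through it (top at z 34 mm). Origin: centre of the underside, on the worktop.
- flange_b: one of two fixed steel flanges, 70 mm in diameter, 13 mm thick, alike but for the nut: one has a 19 mm nut, one a 24 mm nut (across flats), unmarked. One lies in the holding ring, the other is parked at the right; which is which changes. Nut 12 mm high (top at z 27.5 mm); 12 mm stud through it (top at z 34 mm). Origin: centre of the underside, on the worktop.
- seat_a (a point): point on flange_a's axis at the top of the washer, 15.5 mm above the worktop, where the mouth of a socket that is fully down comes to rest; one that is too small stays up on top of the nut, 10 to 12 mm higher
- seat_b (a point): point on flange_b's axis at the top of the washer, 15.5 mm above the worktop, where the mouth of a socket that is fully down comes to rest; one that is too small stays up on top of the nut, 10 to 12 mm higher
- nut_a_top (a point): centre of the top face of flange_a's nut, 27.5 mm above the worktop; turns with the nut. A flat of the hexagon faces its x axis, so the hexagon repeats every 60 degrees
- nut_b_top (a point): centre of the top face of flange_b's nut, 27.5 mm above the worktop; turns with the nut. A flat of the hexagon faces its x axis, so the hexagon repeats every 60 degrees
- nut_a (a joint): turn of flange_a's nut, rad, growing clockwise seen from above; it starts at 0.1 to 0.4, drags with about 0.12 N m and comes up against a hard stop at 0.9, which is snug. It does not move up or down. A fitting socket has up to 0.18 rad of play on it either way, one a size too big slips round it
- nut_b (a joint): turn of flange_b's nut, rad, growing clockwise seen from above; it starts at 0.1 to 0.4, drags with about 0.12 N m and comes up against a hard stop at 0.9, which is snug. It does not move up or down. A fitting socket has up to 0.18 rad of play on it either way, one a size too big slips round it
- window_cap: bystander: round cap with a pale face and black rim, 61 mm across, 13 mm high, loose; origin at its underside
- black_cap: bystander: black disc cap 48 mm across, 15 mm high, loose; origin at its underside
- m6_screw: bystander: small cap screw, 27 mm long, lying loose; origin at its underside
- tape_roll: bystander: roll of masking tape, 59 mm across, 18 mm high, loose; origin at its underside
Things that resemble listed ones, but are neither listed nor needed, are in the scene too. What is shaped like the socket_24 but green or orange is not meant.

How it is judged:
By the outcome, as a careful person would: the job done as asked, in the order asked, and still so for the second after the job is handed in, while the arm keeps its last pose, push and grip.
It also fails if it takes over 61 s, if anything falls off the work surface, if the arm or the gripper's body presses on something with over 40 N, if the wrist force passes 120 N, or if a joint passes its speed limit or range.

## Working session

There is one attempt and no reset: what is moved stays moved. The work goes in short steps, Python scripts to look and compute and a tool call to move; the robot and the scene stay as the last step left them, time stands still between calls to the robot, and variables do not carry over. Pictures are saved under pics/ and viewed, about 8 in all and at most 12, crops included, and the job is handed in when it is done.

Besides the shell and the picture viewer there is one more tool, called after ">>>" by a JSON object that holds its "op" and its "data", one argument or row to a line. step_arm: Moves the arm, as the interface text tells. Its arguments: {"type":"object","properties":{"claw":{"type":"array"},"translation":{"type":"array"},"rot":{"type":"array"}},"required":["claw","translation","rot"]}

```bash
mkdir -p pics
cat > h.py <<'E'
import numpy as np, cv2
from station import get_obs, cams, bot, nets
from scipy.spatial.transform import Rotation as R
def save(n,f,box=None,s=1):
    im=cams.snapshot(n)
    if box: im=im[box[1]:box[3],box[0]:box[2]]
    im=cv2.resize(im,None,fx=s,fy=s,interpolation=cv2.INTER_CUBIC)
    cv2.imwrite('pics/'+f,im[:,:,::-1])
def world(n,px,z,m=None):
    m=m or cams.camera_model(n);K=np.array(m['mtx']);T=np.array(m['world_from_camera'])
    x=(px[0]-K[0,2])/K[0,0];y=(px[1]-K[1,2])/K[1,1]
    if n=='wrist':
        r=np.hypot(x,y);d=np.array([x/r*np.sin(r),y/r*np.sin(r),np.cos(r)]) if r>1e-9 else np.array([0,0,1.])
    else: d=np.array([x,y,1.])
    d=T[:3,:3]@d;o=T[:3,3];return o+d*(z-o[2])/d[2]
def pix(n,P,m=None):
    m=m or cams.camera_model(n);K=np.array(m['mtx']);T=np.array(m['world_from_camera'])
    c=T[:3,:3].T@(np.array(P)-T[:3,3])
    if n=='wrist':
        r=np.hypot(c[0],c[1]);a=np.arctan2(r,c[2]);x,y=c[:2]/max(r,1e-9)*a
    else: x,y=c[:2]/c[2]
    return np.array([K[0,0]*x+K[0,2],K[1,1]*y+K[1,2]])
def st():
    o=get_obs();print('t',o['t'],'p',np.round(o['tool_pos'],4),'rpy',np.round(o['tool_rot'],3),'F',np.round(o['ft_force'],1),'M',np.round(o['moment'],2),'w',round(o['gripper_width'],3));return o
def move(target):
    "shift in tool units to world target"
    o=get_obs();Rm=R.from_euler('xyz',o['tool_rot']).as_matrix()
    return np.round(Rm.T@(np.array(target)-o['tool_pos'])/0.04,3)
E
python3 - <<'E'
from h import *
st()
top=cams.snapshot('top');side=cams.snapshot('side')
cv2.imwrite('pics/top.png',cv2.resize(top,(800,600))[:,:,::-1]);cv2.imwrite('pics/side.png',cv2.resize(side,(800,600))[:,:,::-1])
for t,z in [('tray',0),('pocket_0',.006),('pocket_1',.006),('pocket_2',.006),('socket_19',.0),('socket_24',.0),('socket_30',.0),('holding_ring',0),('flange_a',0),('seat_a',.0155),('nut_a_top',.0275)]:
    for d in nets.landmark_of('top',t)[:3]: print(t,np.round(d['at']),round(d['confidence'],2),np.round(world('top',d['at'],.006 if 'sock' in t else z),4))
E
```

```text
t 0.0 p [0.2339 0.5792 0.2475] rpy [3.141e+00 1.000e-03 1.187e+00] F [-0.5  0.1 -0.1] M [-0.01  0.01 -0.01] w 1.001
tray [138. 196.] 0.7 [0.4964 0.3129 0.    ]
pocket_0 [142. 196.] 0.84 [0.4955 0.2994 0.006 ]
pocket_0 [141. 217.] 0.76 [0.4296 0.3003 0.006 ]
pocket_0 [145. 176.] 0.6 [0.5549 0.2897 0.006 ]
pocket_1 [142. 196.] 0.84 [0.4955 0.2994 0.006 ]
pocket_1 [141. 217.] 0.76 [0.4296 0.3003 0.006 ]
pocket_1 [145. 176.] 0.6 [0.5549 0.2897 0.006 ]
pocket_2 [142. 196.] 0.84 [0.4955 0.2994 0.006 ]
pocket_2 [141. 217.] 0.76 [0.4296 0.3003 0.006 ]
pocket_2 [145. 176.] 0.6 [0.5549 0.2897 0.006 ]
socket_19 [174. 223.] 0.57 [0.4121 0.1995 0.006 ]
socket_19 [144. 212.] 0.52 [0.4471 0.2925 0.006 ]
socket_19 [145. 169.] 0.52 [0.577  0.2916 0.006 ]
socket_24 [174. 223.] 0.57 [0.4121 0.1995 0.006 ]
socket_24 [144. 212.] 0.52 [0.4471 0.2925 0.006 ]
socket_24 [145. 169.] 0.52 [0.577  0.2916 0.006 ]
socket_30 [174. 223.] 0.57 [0.4121 0.1995 0.006 ]
socket_30 [144. 212.] 0.52 [0.4471 0.2925 0.006 ]
socket_30 [145. 169.] 0.52 [0.577  0.2916 0.006 ]
holding_ring [206. 210.] 0.89 [0.4491 0.103  0.    ]
flange_a [364. 216.] 0.56 [ 0.4269 -0.3773  0.    ]
flange_a [206. 212.] 0.56 [0.4436 0.1051 0.    ]
seat_a [365. 214.] 0.85 [ 0.4316 -0.3783  0.0155]
seat_a [206. 213.] 0.77 [0.4397 0.1037 0.0155]
nut_a_top [138. 194.] 0.51 [0.4968 0.3051 0.0275]
nut_a_top [364. 214.] 0.48 [ 0.4297 -0.3715  0.0275]
```

View pics/top.png

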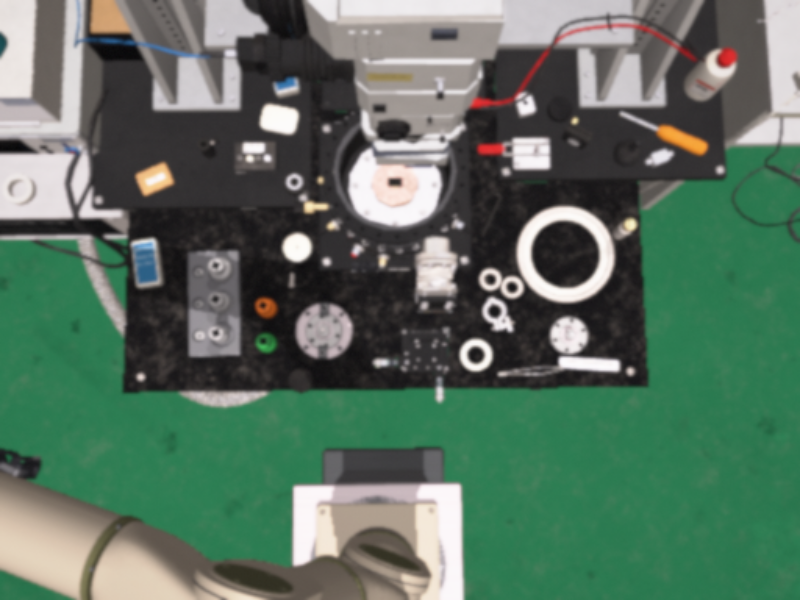

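View pics/side.png

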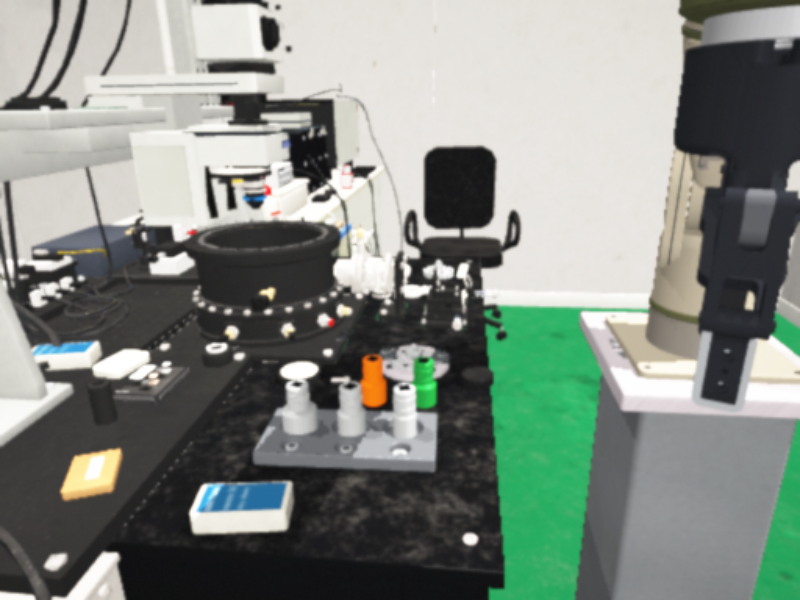

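The top view shows three steel sockets in the tray: far at (218,267), middle at (216,300) and near at (216,333). Orange (265,307) and green (265,342) are the look-alikes. The ring is at (325,331) and the parked flange at (569,335). The side view suggests the far socket is the widest (30). I'll take the wrist camera over the tray and ring.

Run:
```python
from h import *
print(move([.43,.22,.25]))
m=cams.camera_model('wrist');T=np.array(m['world_from_camera']);print(np.round(T,3),np.round(m['mtx'],1))
```

```text
[-6.501  7.909 -0.042]
[[ 0.374  0.88   0.292  0.16 ]
 [ 0.927 -0.355 -0.119  0.609]
 [-0.001  0.316 -0.949  0.374]
 [ 0.     0.     0.     1.   ]] [[297.3   0.  257.7]
 [  0.  297.3 195.9]
 [  0.    0.    1. ]]
```

>>> {"op": "step_arm", "data": {
  "claw": [1, 1, 1, 1, 1, 1, 1, 1, 1, 1, 1, 1, 1, 1],
  "translation": [
    [-6.5, 7.9, 0],
    [-6.5, 7.9, 0],
    [-6.5, 7.9, 0],
    [-6.5, 7.9, 0],
    [-6.5, 7.9, 0],
    [-6.5, 7.9, 0],
    [-6.5, 7.9, 0],
    [-6.5, 7.9, 0],
    [-6.5, 7.9, 0],
    [-6.5, 7.9, 0],
    [-6.5, 7.9, 0],
    [-6.5, 7.9, 0],
    [-6.5, 7.9, 0],
    [-6.5, 7.9, 0]
  ],
  "rot": [
    [0, 0, -4.4],
    [0, 0, -4.4],
    [0, 0, -4.4],
    [0, 0, -4.4],
    [0, 0, -4.4],
    [0, 0, -4.4],
    [0, 0, -4.4],
    [0, 0, -4.4],
    [0, 0, -4.4],
    [0, 0, -4.4],
    [0, 0, -4.4],
    [0, 0, -4.4],
    [0, 0, -4.4],
    [0, 0, -4.4]
  ]
}}

```text
t: 1.82
tool_pos: [0.4291, 0.2214, 0.2483]
tool_rot: [-3.141, -0.0, 1.573]
ft_force: [-0.3, 1.0, 0.3]
gripper_width: 0.996
```

Run:
```python
from h import *
st();m=cams.camera_model('wrist');save('wrist','w1.png',None,1.5)
for t,z in [('pocket_0',.006),('tray',0),('socket_24',.006),('holding_ring',0),('seat_a',.0155),('nut_a_top',.0275)]:
    for d in nets.landmark_of('wrist',t)[:4]: print(t,np.round(d['at'],1),round(d['confidence'],2),np.round(world('wrist',d['at'],z,m),4))
for d in nets.spot_in('wrist','socket_24')[:5]: print(np.round(d['extent']),d['confidence'])
```

```text
t 1.8167 p [0.4291 0.2214 0.2483] rpy [-3.141 -0.     1.573] F [-0.3  1.   0.3] M [0.02 0.01 0.01] w 0.996
pocket_0 [310.9 256.6] 0.84 [0.5628 0.2971 0.006 ]
pocket_0 [316.9 173.1] 0.75 [0.4398 0.2968 0.006 ]
pocket_0 [314.5 216.2] 0.62 [0.4998 0.2974 0.006 ]
tray [322.7 215.9] 0.71 [0.5019 0.3103 0.    ]
socket_24 [318.2 219.3] 0.95 [0.5044 0.3029 0.006 ]
socket_24 [313.7 171.3] 0.92 [0.4375 0.2924 0.006 ]
socket_24 [252.6 209.9] 0.62 [0.4907 0.2137 0.006 ]
socket_24 [312.5 257.1] 0.61 [0.5637 0.2996 0.006 ]
holding_ring [215.  279.5] 0.64 [0.6071 0.1558 0.    ]
seat_a [162.  178.6] 0.57 [0.4447 0.0965 0.0155]
[236. 196. 266. 237.] 0.9
[306. 206. 330. 247.] 0.75
[232. 146. 264. 185.] 0.74
[298. 248. 330. 291.] 0.7
[289. 142. 371. 284.] 0.69
```

View pics/w1.png

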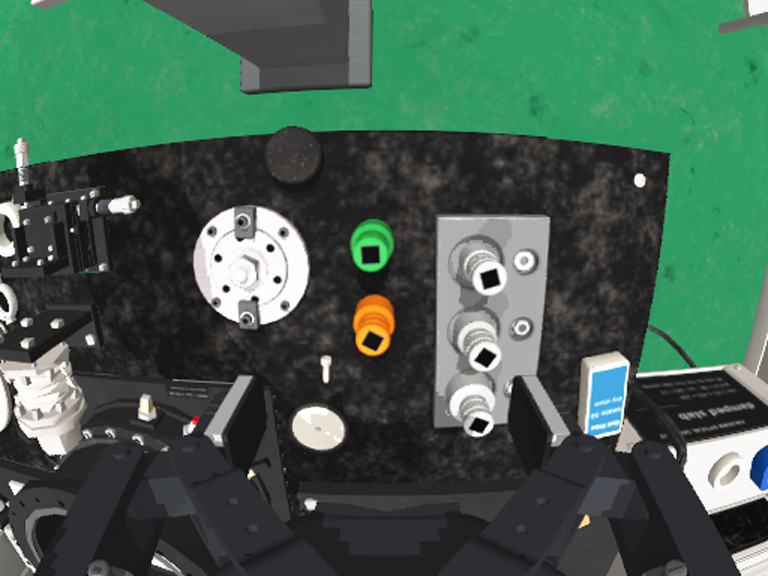

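Wrist view: sockets at (490,275), (485,353) and (478,423), pocket spacing measured at 62 mm, ring nut at (245,270), and look-alikes green (371,248) and orange (373,325). A closer look at the nut comes next.

>>> {"op": "step_arm", "data": {
  "claw": [1, 1, 1, 1, 1, 1],
  "translation": [
    [-3, 0.8, 2.4],
    [-3, 0.8, 2.4],
    [-3, 0.8, 2.4],
    [-3, 0.8, 2.4],
    [-3, 0.8, 2.4],
    [-3, 0.8, 2.4]
  ],
  "rot": [
    [0, 0, 0],
    [0, 0, 0],
    [0, 0, 0],
    [0, 0, 0],
    [0, 0, 0],
    [0, 0, 0]
  ]
}}

```text
t: 2.72
tool_pos: [0.4613, 0.0991, 0.1515]
tool_rot: [-3.14, 0.001, 1.569]
ft_force: [0.0, 0.7, 1.2]
gripper_width: 0.997
```

Run:
```python
from h import *
st();m=cams.camera_model('wrist')
# rectified top-down map, 0.25mm/px, plane z=.0275, centre (.4447,.1)
im=cams.snapshot('wrist');cv2.imwrite('pics/raw2.png',im[:,:,::-1]);np.save('m2.npy',m,allow_pickle=True)
for t,z in [('seat_a',.0155),('nut_a_top',.0275),('holding_ring',0),('flange_a',0)]:
    for d in nets.landmark_of('wrist',t)[:2]: print(t,np.round(d['at'],1),round(d['confidence'],2),np.round(world('wrist',d['at'],z,m),4))
def rect(z,c,half,mm):
    n=int(2*half/mm);u,v=np.meshgrid(np.arange(n),np.arange(n))
    # columns -> -y (right), rows -> -x (down)
    X=c[0]+half-v*mm;Y=c[1]+half-u*mm
    K=np.array(m['mtx']);T=np.array(m['world_from_camera']);P=np.stack([X,Y,np.full_like(X,z)],-1)-T[:3,3];C=P@T[:3,:3]
    r=np.hypot(C[...,0],C[...,1]);a=np.arctan2(r,C[...,2])
    return cv2.remap(im,(K[0,0]*C[...,0]/r*a+K[0,2]).astype('f4'),(K[1,1]*C[...,1]/r*a+K[1,2]).astype('f4'),cv2.INTER_CUBIC)
o=np.hstack([rect(.0275,(.4447,.1),.03,.00015),rect(0.01,(.4447,.1),.06,.0003)])
cv2.imwrite('pics/nut.png',o[:,:,::-1])
```

```text
t 2.7167 p [0.4613 0.0991 0.1515] rpy [-3.140e+00  1.000e-03  1.569e+00] F [0.  0.7 1.2] M [0.03 0.   0.05] w 0.997
seat_a [259.5 174.1] 0.82 [0.4469 0.0996 0.0155]
flange_a [261.8 168.6] 0.78 [0.4453 0.1018 0.    ]
```

View pics/nut.png

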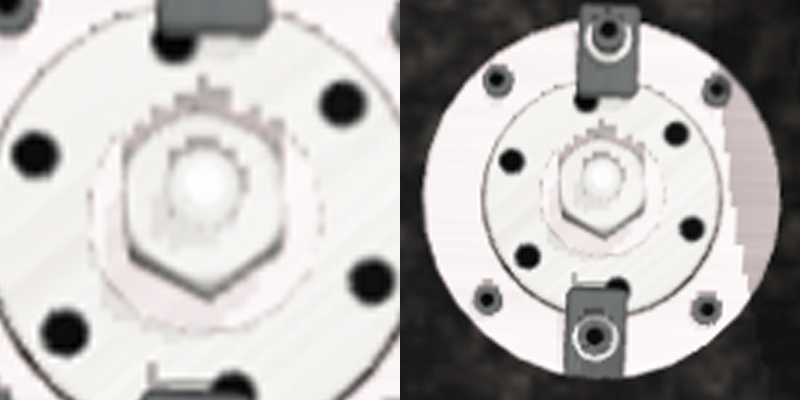

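In the rectified view (0.15 mm/px) the nut flats are at columns 123 and 285, about 24 mm apart, so the ring holds the 24 mm nut. Its centre is about (0.445, 0.0997) and the flats face ±y within about 1°. Next I'll measure the nose widths over the tray.

>>> {"op": "step_arm", "data": {
  "claw": [1, 1, 1, 1, 1, 1, 1, 1],
  "translation": [
    [4.9, 1.2, -0.8],
    [4.9, 1.2, -0.8],
    [4.9, 1.2, -0.8],
    [4.9, 1.2, -0.8],
    [4.9, 1.2, -0.8],
    [4.9, 1.2, -0.8],
    [4.9, 1.2, -0.8],
    [4.9, 1.2, -0.8]
  ],
  "rot": [
    [0, 0, 0],
    [0, 0, 0],
    [0, 0, 0],
    [0, 0, 0],
    [0, 0, 0],
    [0, 0, 0],
    [0, 0, 0],
    [0, 0, 0]
  ]
}}

```text
t: 3.63
tool_pos: [0.5092, 0.2979, 0.1853]
tool_rot: [3.14, -0.0, 1.574]
ft_force: [-0.2, 0.1, 0.5]
gripper_width: 1.003
```

```bash
cat >> h.py <<'E'
def rect(im,m,z,c,hx,hy,mm):
    v,u=np.mgrid[0:int(2*hx/mm),0:int(2*hy/mm)]
    X=c[0]+hx-v*mm;Y=c[1]+hy-u*mm
    K=np.array(m['mtx']);T=np.array(m['world_from_camera']);C=(np.stack([X,Y,np.full_like(X,z)],-1)-T[:3,3])@T[:3,:3]
    r=np.hypot(C[...,0],C[...,1]);a=np.arctan2(r,C[...,2])
    return cv2.remap(im,(K[0,0]*C[...,0]/r*a+K[0,2]).astype('f4'),(K[1,1]*C[...,1]/r*a+K[1,2]).astype('f4'),cv2.INTER_CUBIC)
E
python3 - <<'E'
from h import *
st();m=cams.camera_model('wrist');im=cams.snapshot('wrist')
o=np.hstack([rect(im,m,z,(.5,.297),.1,.05,.00034) for z in (.036,.068)])
print(o.shape);cv2.imwrite('pics/tray.png',o[:,:,::-1])
E
```

```text
t 3.6333 p [0.5092 0.2979 0.1853] rpy [ 3.14  -0.     1.574] F [-0.2  0.1  0.5] M [-0.05  0.02 -0.02] w 1.003
(588, 588, 3)
```

View pics/tray.png

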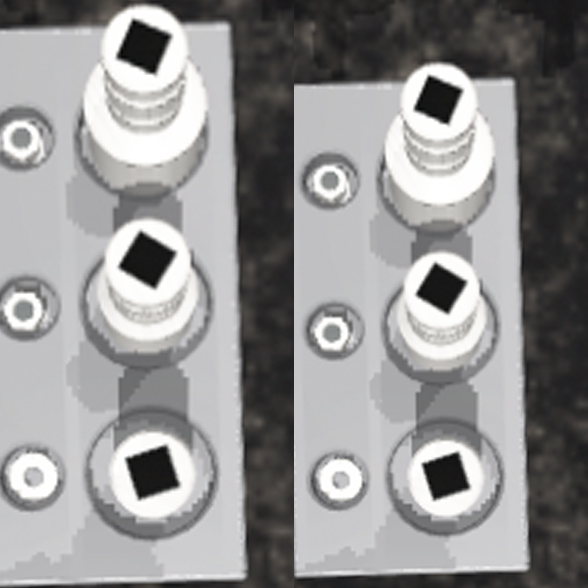

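Left panel (z = 36 mm): the far nose spans columns 84–207, about 42 mm, so it is the 30. The middle one spans 97–197, about 34 mm, so it is the **24** and fits. The near one is the narrowest and is the 19. The middle neck top is at about (0.5014, 0.2963). I'll grip it.

>>> {"op": "step_arm", "data": {
  "claw": [0.4, 0.4, 0.4, 0.4, 0.4, 0.4, 0.4, 0.4, -1, -1, -1, -1, -1, -1, -1, -1, -1],
  "translation": [
    [-0.04, -0.2, 0.3],
    [-0.04, -0.2, 1],
    [-0.04, -0.2, 1.8],
    [-0.04, -0.2, 2.4],
    [-0.04, -0.2, 2.8],
    [-0.04, -0.2, 3.1],
    [-0.04, -0.2, 3.18],
    [-0.04, -0.2, 3.18],
    [-0.04, -0.2, 3.18],
    [-0.04, -0.2, 3.18],
    [-0.04, -0.2, 3.18],
    [-0.04, -0.2, 3.18],
    [-0.04, -0.2, 3.18],
    [-0.04, -0.2, 3.18],
    [-0.04, -0.2, 3.18],
    [-0.04, -0.2, 3.18],
    [-0.04, -0.2, 3.18]
  ],
  "rot": [
    [0, 0, 0],
    [0, 0, 0],
    [0, 0, 0],
    [0, 0, 0],
    [0, 0, 0],
    [0, 0, 0],
    [0, 0, 0],
    [0, 0, 0],
    [0, 0, 0],
    [0, 0, 0],
    [0, 0, 0],
    [0, 0, 0],
    [0, 0, 0],
    [0, 0, 0],
    [0, 0, 0],
    [0, 0, 0],
    [0, 0, 0]
  ]
}}

```text
t: 5.1
tool_pos: [0.5022, 0.296, 0.0594]
tool_rot: [3.139, -0.002, 1.573]
ft_force: [-0.6, -0.7, 6.7]
gripper_width: 0.285
```

Run:
```python
from h import *
o=st();print(np.round(o['joint_pos'],2))
g=cv2.cvtColor(cv2.imread('pics/tray.png'),cv2.COLOR_BGR2GRAY)[255:330,400:485]
c=max(cv2.findContours((g<110).astype('u1'),cv2.RETR_EXTERNAL,2)[0],key=cv2.contourArea);print(cv2.minAreaRect(c))
b=cv2.imread('pics/nut.png')
# nut orientation: top-face edges
```

```text
t 5.1 p [0.5022 0.296  0.0594] rpy [ 3.139e+00 -2.000e-03  1.573e+00] F [-0.6 -0.7  6.7] M [-0.13  0.17  0.02] w 0.285
[-0.75  0.42  0.17  1.78 -0.09  0.95  1.03]
((40.735294342041016, 32.94117736816406), (37.21519470214844, 37.21519088745117), 30.963754653930664)
```

Gripped (opening about 24–26 mm). From the drive square, a socket flat should face about 29° or −1° (mod 60), and the nut is at about 31°, so the current yaw may already line up. Lift and carry to the ring.

>>> {"op": "step_arm", "data": {
  "claw": [-1, -1, -1, -1, -1, -1, -1, -1, -1, -1, -1, -1, -1, -1],
  "translation": [
    [0, 0, -0.3],
    [0, 0, -1],
    [0, 0, -1.8],
    [0, 0, -2.5],
    [-0.7, -0.2, -2.5],
    [-1.5, -0.4, -2.5],
    [-2.3, -0.65, -2.5],
    [-3.1, -0.9, -2.5],
    [-3.9, -1.1, -2.5],
    [-4.5, -1.3, -2.5],
    [-4.9, -1.43, -2.3],
    [-4.91, -1.43, -2.0],
    [-4.91, -1.43, -1.6],
    [-4.91, -1.43, -1.6]
  ],
  "rot": [
    [0, 0, 0],
    [0, 0, 0],
    [0, 0, 0],
    [0, 0, 0],
    [0, 0, 0],
    [0, 0, 0],
    [0, 0, 0],
    [0, 0, 0],
    [0, 0, 0],
    [0, 0, 0],
    [0, 0, 0],
    [0, 0, 0],
    [0, 0, 0],
    [0, 0, 0]
  ]
}}

```text
t: 6.27
tool_pos: [0.4438, 0.0986, 0.1215]
tool_rot: [3.141, -0.001, 1.572]
ft_force: [-1.1, 0.1, -2.6]
gripper_width: 0.283
```

Run:
```python
from h import *
o=st();print(np.round(o['joint_pos'],2));print(move([.445,.0997,.09]))
m=cams.camera_model('wrist');im=cams.snapshot('wrist')
zt=o['tool_pos'][2]+.0086
r=rect(im,m,zt,(.445,.0997),.04,.04,.0002)
cv2.imwrite('pics/held.png',np.hstack([r,cv2.resize(im[90:330,150:390],(400,400))])[:,:,::-1])
```

```text
t 6.2667 p [0.4438 0.0986 0.1215] rpy [ 3.141e+00 -1.000e-03  1.572e+00] F [-1.1  0.1 -2.6] M [-0.05  0.07 -0.05] w 0.283
[-0.6   0.07  0.29  2.06 -0.02  1.01  1.28]
[0.027 0.03  0.787]
```

View pics/held.png

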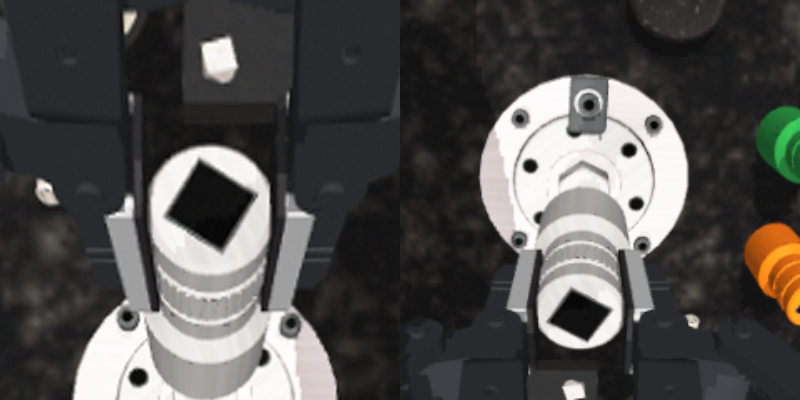

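The socket is held upright with its top centre at (210,205), about 1–2 mm off the nut axis, which I'll correct. Descend to just below the nut's top and feel.

>>> {"op": "step_arm", "data": {
  "claw": [-1, -1, -1, -1, -1, -1, -1],
  "translation": [
    [0.03, 0.03, 0.3],
    [0.03, 0.03, 0.7],
    [0.03, 0.03, 0.9],
    [0.03, 0.03, 1.0],
    [0.03, 0.03, 1.06],
    [0.03, 0.03, 1.12],
    [0.03, 0.03, 1.12]
  ],
  "rot": [
    [0, 0, 0],
    [0, 0, 0],
    [0, 0, 0],
    [0, 0, 0],
    [0, 0, 0],
    [0, 0, 0],
    [0, 0, 0]
  ]
}}

```text
t: 6.9
tool_pos: [0.4465, 0.1005, 0.0791]
tool_rot: [3.139, -0.002, 1.573]
ft_force: [-2.0, -0.2, 6.6]
gripper_width: 0.282
```

Run:
```python
from h import *
o=st()
```

```text
t 6.9 p [0.4465 0.1005 0.0791] rpy [ 3.139e+00 -2.000e-03  1.573e+00] F [-2.  -0.2  6.6] M [-0.27  0.66 -0.03] w 0.282
```

>>> {"op": "step_arm", "data": {
  "claw": [-1, -1, -1, -1, -1, -1, -1, -1, -1],
  "translation": [
    [-0.02, -0.03, 0.1],
    [-0.02, -0.03, 0.12],
    [-0.02, -0.03, 0.12],
    [-0.02, -0.03, 0.12],
    [-0.02, -0.03, 0.12],
    [-0.02, -0.03, 0.12],
    [-0.02, -0.03, 0.12],
    [-0.02, -0.03, 0.12],
    [-0.02, -0.03, 0.12]
  ],
  "rot": [
    [0, 0, 0],
    [0, 0, 0.8],
    [0, 0, 1.6],
    [0, 0, 2.4],
    [0, 0, 3.2],
    [0, 0, 4],
    [0, 0, 4.8],
    [0, 0, 5.6],
    [0, 0, 5.6]
  ]
}}

```text
t: 7.65
tool_pos: [0.4457, 0.0999, 0.075]
tool_rot: [3.14, -0.003, 1.081]
ft_force: [-0.8, 1.0, -2.0]
gripper_width: 0.284
```

Run:
```python
from h import *
o=st()
```

```text
t 7.65 p [0.4457 0.0999 0.075 ] rpy [ 3.140e+00 -3.000e-03  1.081e+00] F [-0.8  1.  -2. ] M [ 0.02 -0.01  0.03] w 0.284
```

It dropped in: 6 mm below the nut's top, with no contact force. Push it fully down.

>>> {"op": "step_arm", "data": {
  "claw": [-1, -1, -1, -1, -1],
  "translation": [
    [0, 0, 0.06],
    [0, 0, 0.12],
    [0, 0, 0.17],
    [0, 0, 0.2],
    [0, 0, 0.2]
  ],
  "rot": [
    [0, 0, 0],
    [0, 0, 0],
    [0, 0, 0],
    [0, 0, 0],
    [0, 0, 0]
  ]
}}

```text
t: 8.07
tool_pos: [0.4463, 0.1001, 0.0683]
tool_rot: [3.14, -0.004, 1.082]
ft_force: [-6.8, -1.8, 18.9]
gripper_width: 0.283
```

Run:
```python
from h import *
o=st();print(np.round(o['joint_pos'],2))
```

```text
t 8.0667 p [0.4463 0.1001 0.0683] rpy [ 3.14  -0.004  1.082] F [-6.8 -1.8 18.9] M [-0.6   1.72  0.  ] w 0.283
[-0.63  0.16  0.33  2.1  -0.07  0.89  0.82]
```

Seated: mouth at about 15 mm with 19 N reaction. Turn clockwise.

>>> {"op": "step_arm", "data": {
  "claw": [-1, -1, -1, -1, -1, -1, -1, -1, -1],
  "translation": [
    [0, -0.01, 0],
    [0, -0.02, 0],
    [0, -0.02, 0],
    [0, -0.02, 0],
    [0, -0.02, 0],
    [0, -0.02, 0],
    [0, -0.02, 0],
    [0, -0.02, 0],
    [0, -0.02, 0]
  ],
  "rot": [
    [0, 0, 0.8],
    [0, 0, 1.6],
    [0, 0, 2.4],
    [0, 0, 3.2],
    [0, 0, 4],
    [0, 0, 4.8],
    [0, 0, 5.5],
    [0, 0, 6],
    [0, 0, 6]
  ]
}}

```text
t: 8.82
tool_pos: [0.4453, 0.0995, 0.0684]
tool_rot: [3.142, -0.003, 0.556]
ft_force: [-3.6, -4.4, 7.2]
gripper_width: 0.28
```

Run:
```python
from h import *
o=st()
```

```text
t 8.8167 p [0.4453 0.0995 0.0684] rpy [ 3.142e+00 -3.000e-03  5.560e-01] F [-3.6 -4.4  7.2] M [-1.31  1.14  0.1 ] w 0.28
```

>>> {"op": "step_arm", "data": {
  "claw": [-1, -1, -1, -1, -1, -1],
  "translation": [
    [0, 0, 0.01],
    [0, 0, 0.01],
    [0, 0, 0.01],
    [0, 0, 0.01],
    [0, 0, 0.01],
    [0, 0, 0.01]
  ],
  "rot": [
    [0, 0, 0.6],
    [0, 0, 1.2],
    [0, 0, 1.8],
    [0, 0, 2.4],
    [0, 0, 3],
    [0, 0, 3]
  ]
}}

```text
t: 9.32
tool_pos: [0.445, 0.0993, 0.0683]
tool_rot: [-3.141, -0.002, 0.292]
ft_force: [-4.4, -2.0, 10.0]
gripper_width: 0.283
```

Run:
```python
from h import *
o=st()
```

```text
t 9.3167 p [0.445  0.0993 0.0683] rpy [-3.141e+00 -2.000e-03  2.920e-01] F [-4.4 -2.  10. ] M [-0.63  1.33  0.03] w 0.283
```

>>> {"op": "step_arm", "data": {
  "claw": [-1, -1, -1, -1, -1, -1],
  "translation": [
    [0, 0, 0.01],
    [0, 0, 0.01],
    [0, 0, 0.01],
    [0, 0, 0.01],
    [0, 0, 0.01],
    [0, 0, 0.01]
  ],
  "rot": [
    [0, 0, 0.6],
    [0, 0, 1.2],
    [0, 0, 1.8],
    [0, 0, 2.4],
    [0, 0, 3],
    [0, 0, 3]
  ]
}}

```text
t: 9.82
tool_pos: [0.4447, 0.0993, 0.0683]
tool_rot: [-3.141, -0.0, 0.029]
ft_force: [-6.0, -1.0, 10.5]
gripper_width: 0.284
```

Run:
```python
from h import *
o=st();print(o['joint_pos'][6]);im=cams.snapshot('wrist');m=cams.camera_model('wrist')
p=pix('wrist',o['tool_pos']+np.array([0,0,.0086]),m);print(p)
x,y=int(p[0]),int(p[1]);c=im[max(0,y-50):y+50,x-50:x+50];cv2.imwrite('pics/turn.png',cv2.resize(c,(400,400))[:,:,::-1])
```

```text
t 9.8167 p [0.4447 0.0993 0.0683] rpy [-3.141 -0.     0.029] F [-6.  -1.  10.5] M [-0.49  1.45  0.51] w 0.284
-0.20993683476331926
[256.44325238 278.50304873]
```

View pics/turn.png

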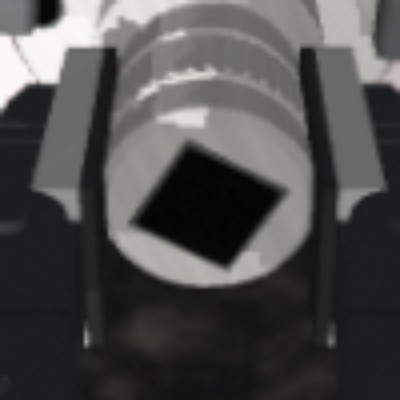

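The drive square is still at nearly the same angle to the jaws (about 26° against 28° before), so there is little slip. Mz jumped to 0.51 N m, so the stop has been met. One small further turn will confirm it.

>>> {"op": "step_arm", "data": {
  "claw": [-1, -1, -1, -1, -1, -1],
  "translation": [
    [0, 0, 0.02],
    [0, 0, 0.02],
    [0, 0, 0.02],
    [0, 0, 0.02],
    [0, 0, 0.02],
    [0, 0, 0.02]
  ],
  "rot": [
    [0, 0, 0.5],
    [0, 0, 1],
    [0, 0, 1.5],
    [0, 0, 1.5],
    [0, 0, 1.5],
    [0, 0, 1.5]
  ]
}}

```text
t: 10.37
tool_pos: [0.4449, 0.1, 0.0682]
tool_rot: [-3.14, -0.0, -0.096]
ft_force: [-5.4, 1.1, 9.9]
gripper_width: 0.281
```

Run:
```python
from h import *
o=st();im=cams.snapshot('wrist');m=cams.camera_model('wrist')
p=pix('wrist',o['tool_pos']+np.array([0,0,.0086]),m);x,y=int(p[0]),int(p[1]);c=im[y-50:y+50,x-50:x+50]
a=cv2.imread('pics/turn.png')
for g in (cv2.resize(c,(400,400)),a):
    k=(cv2.cvtColor(g,cv2.COLOR_BGR2GRAY)[120:290,115:310]<50).astype('u1')
    b=[q for q in cv2.findContours(k,cv2.RETR_EXTERNAL,2)[0] if cv2.contourArea(q)>3000 and cv2.pointPolygonTest(q,(95,85),False)>=0]
    print([cv2.minAreaRect(q) for q in b],[cv2.approxPolyDP(q,12,True).ravel().tolist() for q in b])
```

```text
t 10.3667 p [0.4449 0.1    0.0682] rpy [-3.14  -0.    -0.096] F [-5.4  1.1  9.9] M [0.14 1.08 0.58] w 0.281
[((93.33658599853516, 91.77073669433594), (116.91724395751953, 94.98653411865234), 24.775142669677734)] [[70, 32, 21, 109, 115, 148, 165, 73]]
[((92.80000305175781, 86.89999389648438), (118.5115966796875, 94.80928039550781), 26.56505012512207)] [[73, 27, 20, 101, 110, 145, 165, 72]]
```

```bash
python3 -c "
from h import *
save('side','end.png',(130,200,400,330),2.8)"
```

```text
(no output)
```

View pics/end.png

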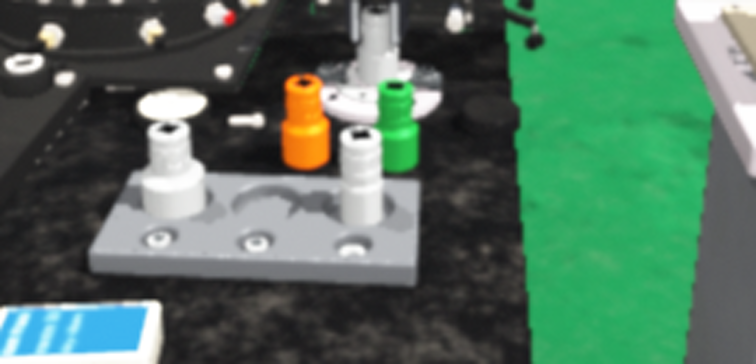

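The 30 at (170,170) and the 19 at (362,175) stand upright in their pockets, the middle pocket is empty, and the 24 sits on the nut at (378,50). The caps and screw are in place. I'm handing in.

```bash
python3 -c "
from h import *
st();bot.close_job()"
```

```text
t 10.4667 p [0.4449 0.1    0.0682] rpy [-3.14  -0.    -0.096] F [-3.3  0.7 10. ] M [0.18 1.13 0.59] w 0.285
the job is handed in; nothing more can be done
```

I handed the job in at 10.5 s with the 24 mm socket gripped, fully down on the ring's nut and turned clockwise until it met its stop.

- **Fit:** The nut measured about 24 mm across flats, and the middle socket's nose about 34 mm, so it was the 24. It did not go on straight away. I turned it clockwise under a light push, and it dropped over the nut within about 28°. Its mouth ended at about 15 mm above the worktop, where 15.5 mm was expected.
- **Stop:** The turning moment was 0.03–0.1 N m while the nut was turning. It then rose to 0.5–0.6 N m and stayed there over a further 7° of wrist turn. The socket slipped slightly in the jaws during that turn, which fits a nut hard on its stop. The nut angle itself could not be read, so this is inferred from the moment.
- **Surroundings:** I never lifted the 19 and 30, and the last side view shows both upright in their pockets. The caps and the screw look undisturbed there. The tape roll was not in that view, but the arm did not go near it.

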